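# Rock the battery pack into the bench charger and latch it

## Robot

A 6-joint arm with a two-finger parallel gripper is mounted at the origin on the work surface. World frame = base frame: x ahead of the robot, y to its left, z up, the work surface at z = 0. Lengths are in m, angles in degrees, forces in N, time in s.
With the tool pointing down it reaches from about 0.325 to 0.75 m from the base axis. Payload 7.6 kg.
Tool frame: the origin (TCP) lies on the front face of the gripper's body, between the roots of the fingers; the fingertips stand 73 mm ahead of it and the grasp point (between the pads) lies 54 mm ahead of it; z points along the fingers, y is the line along which they close (so a half turn about z gives the same grasp; the last joint's range is limited). The gripper opens to 85 mm and grips with 20 to 120 N. Pads are 22 mm wide; open, the fingers measure 114 mm over their backs; the gripper's body (76 mm by 85 mm) begins 54 mm behind the grasp point. The pads swing forward as they close: fully open they stand 13 mm farther back than shut.
Start: joints at [-68.944, 2.991, 80.254, -0, 96.75, -4.028], TCP at [0.223, -0.475, 0.304] pointing down, gripper open.
Joint ranges: [-166.34, 166.34], [-52.06, 124.39], [6.96, 135.62], [-60.46, 240.46], [14.63, 156.25], [-167.68, 167.68]. Speed limits (degrees/s): [147.25, 147.25, 172.46, 180, 180, 180].

## Interface

Orientations are given as a 3x3 rotation matrix whose columns are the frame's x, y, z axes.
In Python, from rig import r gives the robot as it stands.
- The arm moves only by the shell command python3 -m creep 'ROWS' [FORCE]. ROWS is JSON, a list of rows, each a list of 3 entries, a list of its own where there are three numbers: the shift along the world's x, y, z in m, then the turn about the world's z in degrees, then the finger opening in m, from 0 to 0.0854. In form: [[[tx, ty, tz], turn, gripper], ...]. A call has 1 to 5 rows; each row shifts and turns the commanded pose from where the row before left it; what a row does not reach is not made up. A row lasts 1/12 s, in which the tool goes at most 41.7 mm and 7.16 degrees, less where a joint would pass 70% of its speed; a pose out of reach is approached as far as the arm can. A call is refused whole if a number of a shift passes 0.0417 or a number of a turn 7.16, either way. A call with a gripper value outside its range is refused whole. The fingers move at their own pace and stop on an object; FORCE is the grip in N (left out, the last holds). Time passes only in rows, so rows that do not move let the fingers close. It gives the time, the measured TCP pose, the force, the opening and the grip force at its end, in the units of the state.
- r.read_state(): the state, without advancing time (a new reading comes with each control period).
- r.get_image(name): name is "scene" or "top" or "wrist"; returns a dict with "image" (420x560x3 uint8, red, green, blue), "fx", "fy", "cx", "cy" (pixels), "distortion" ([k1, k2, p1, p2, k3] as OpenCV has them; the pictures are not rectified), "T" (4x4, takes a point from camera to world coordinates); the wrist camera has in their place "hand_eye" (4x4, takes a point from camera to tool coordinates, whose origin is the TCP and whose axes are the flange's). Camera axes: x right, y down, z forward; pixel columns grow to the right and rows downward; lengths in m; the calibration is good to about 2 mm. A picture is of the moment at which its call begins: read the wrist's pose just before it. There is no depth.
- r.close_job(): hands the job in; it is judged then, once.
Trained networks look in a picture, given as the dict that the camera call returned (one of the last four; its "shot" number tells which), for a name from the list of things; names that differ only in an ending like _2 or _b are one class to them, and where a whole thing is asked for, a point or a joint stands for the part that bears it (a point fixed in the world has none). Each returns a list of dicts, best first, with "score" (0 to 1); they miss things now and then, are a little off and sometimes report something else, mostly with a low value. They report only what shows in the picture. A call takes as long as a camera call. They do not tell look-alikes from the thing itself.
- r.cut_out(picture, query): "pixels" (420x560 bool, what is visible of it) and "xy" ([column, row] in pixels, amid what is visible of it).
- r.spot_point(picture, query): "xy" ([column, row] in pixels: a listed point, or the origin of a listed thing).
The state is a dict: "clock": time; "joints": joint angles; "joint_vel": joint speeds; "joint_torque": joint torques, N m; "ee_pos": TCP position; "ee_rot": TCP orientation; "contact_force": force on the tool from outside, world axes, zero at the start; "ft_torque": the same for the moment, N m; "gripper_width": finger opening in m; "grip_force": force on a finger pad.
Only numpy, scipy, OpenCV 4.12 (cv2) and the standard library are available. Lean on these libraries where they do the work, as an engineer would, in place of code of your own. Each camera call takes 0.05 s, during which the arm holds its last target. There are 200 camera calls.

## Task

Pick up the battery pack with the low foot at one end and load it into the grey charger: nose first and tilted, push the sprung contact back, then rock the tail down until the pack lies flat, fully home in the pocket. Then slide the latch fully shut over its foot and let go. Work gently, never pressing on the charger with more than about 40 N, and leave the other things on the bench alone.

Things in the scene. Friction and masses are not known exactly. Their poses are not given: they have to be found in the camera images.
- pack: (All sizes in mm.) Black battery pack, 0.2-0.3 kg, upright on the bench. 80 long (own x), 40 wide (own y). Origin: centre of the 80 x 40 underside, z up. Main block x -12 to +40, 38 high; behind it a low foot, 14 high, full width, x -40 to -12. The flat end at +x is the nose. Grip across the width at least 14 above the underside, to clear the charger's walls.
- pack_nose (a point): Middle of the pack's bottom edge at the nose: pack x +40, y 0, z 0.
- pack_foot (a point): Middle of the pack's bottom edge at the foot: pack x -40, y 0, z 0.
- charger: Grey charger fixed to the bench. Origin at bench level, mid-width; x points to the contact (nose) end, z up. Slab x -103 to +83, y +-55; its top, z 14, is the pocket's floor. Side walls: inner faces y +-20.75, sloping lead-in from z 22 to 26, outer faces y +-31. Latch pedestal: x -99 to -56, y +-25, top z 29.5, rails to z 37. A seated pack's origin is at charger x -1 (+-10), z 14.
- pocket_tail (a point): Nominal foot of the tail wall's inner face: charger x -41, y 0, z 14. Tail wall and contact are one black insert, clamped up to 10 mm either way along x, not measured: find it by feel. The wall rises 12 above the floor. Once the tail is past it the sprung contact may jam the pack by friction: press it down flat (5 to 12 N on top).
- pocket_nose (a point): Nominal resting face of the insert's sprung contact, at floor level: charger x +34, y 0, z 14. Block 30 wide, z 15.5 to 23.5; pushes back 8 along +x to a hard stop (2.4 N to start, 5.6 N at the stop). At rest the pocket (75) is shorter than the pack (80): enter nose down, about 20 degrees, push it back 6 to 8, keep it there and rock the tail down. Fixed housing x 55 to 79, z 26.
- latch (a joint): Sliding aluminium latch on the pedestal, in m: 0 open, grows along the charger's +x to a stop at 0.028; starts at 0 to 0.003. About 2 N of friction; stays where left. Plate 30 wide, z 30 to 35, front edge at charger x -55 mm when 0, -27 at the stop, over a seated pack's foot (top z 28). A pack that is not down blocks it.
- latch_tab (a point): Middle of the top edge of the latch's upright thumb tab (7 thick in x, 26 wide in y, charger z 35 to 55), at charger x -89.5 mm plus the latch's travel. Push its rear face (the side away from the pocket) towards the pocket.
- spare: Bystander: spare battery block without a foot: plain black box 62 x 44 x 24. Origin at its underside or middle. Leave it alone.
- tape: Bystander: roll of black tape lying flat, outer diameter 54, height 18. Origin at its underside or middle. Leave it alone.
- glue: Bystander: white glue bottle, diameter 42, height 115, standing. Origin at its underside or middle. Leave it alone.
- driver: Bystander: screwdriver lying on the bench. Origin at its underside or middle. Leave it alone.
- brush: Bystander: small brush lying on the bench. Origin at its underside or middle. Leave it alone.
- jar: Bystander: small clear jar with yellow cap, diameter 56, height 55, standing. Origin at its underside or middle. Leave it alone.
- offcut: Bystander: flat aluminium offcut 50 x 90 x 12. Origin at its underside or middle. Leave it alone.
Mind the look-alikes: they are no part of the job. What is shaped like the pack but purple is not meant.

How it is judged:
By the outcome, as a careful person would: the job done as asked, in the order asked, and still so for the second after the job is handed in, with the robot touching nothing.
It also fails if it takes over 64 s, if anything falls off the work surface, if the arm or the gripper's body presses on something with over 40 N, if the wrist force passes 120 N, or if a joint passes its speed limit or range.

## Working session

There is one attempt and no reset: what is moved stays moved. The work goes in short steps, Python scripts to look and compute and a shell command to move; the robot and the scene stay as the last step left them, time stands still between calls to the robot, and variables do not carry over. Pictures are saved under pics/ and viewed, at most 10 in all, crops included, and the job is handed in when it is done.

```bash
ls; mkdir -p pics; cat > h.py <<'E'
import numpy as np, cv2
from rig import r
def K(p): return np.array([[p['fx'],0,p['cx']],[0,p['fy'],p['cy']],[0,0,1.]]), np.array(p['distortion'],float)
def cam(p,s=None):
    if 'T' in p: return np.array(p['T'])
    T=np.eye(4); T[:3,:3]=s['ee_rot']; T[:3,3]=s['ee_pos']; return T@np.array(p['hand_eye'])
def at_z(p,xy,z,s=None):
    k,d=K(p); T=cam(p,s); u=cv2.undistortPoints(np.array([[xy]],float),k,d)[0,0]
    v=T[:3,:3]@np.array([u[0],u[1],1.]); return T[:3,3]+v*(z-T[2,3])/v[2]
def proj(p,X,s=None):
    k,d=K(p); T=np.linalg.inv(cam(p,s)); return cv2.projectPoints(np.atleast_2d(np.array(X,float)),T[:3,:3],T[:3,3],k,d)[0][:,0]
def save(p,n): cv2.imwrite('pics/'+n,np.ascontiguousarray(p['image'][:,:,::-1]))
E
python3 - <<'E'
from h import *
p=r.get_image('top'); save(p,'top0.png'); print(np.round(p['T'],3).tolist())
Z=dict(pack=0,pack_nose=0,pack_foot=0,charger=0,pocket_tail=.014,pocket_nose=.014,latch_tab=.055)
for q,z in Z.items():
    for d in r.spot_point(p,q)[:3]: print(q,round(d['score'],2),np.round(d['xy']),np.round(at_z(p,d['xy'],z),3))
q=r.get_image('scene'); save(q,'scene0.png')
for n,z in Z.items():
    for d in r.spot_point(q,n)[:3]: print('scene',n,round(d['score'],2),np.round(d['xy']),np.round(at_z(q,d['xy'],z),3))
E
```

```text
pics
[[0.012, -0.987, 0.163, 0.36], [-1.0, -0.015, -0.016, 0.003], [0.018, -0.163, -0.986, 1.354], [0.0, 0.0, 0.0, 1.0]]
pack 0.73 [222. 242.] [0.488 0.146 0.   ]
pack 0.64 [204. 213.] [0.579 0.206 0.   ]
pack 0.57 [186. 256.] [0.443 0.256 0.   ]
pack_nose 0.91 [235. 232.] [0.521 0.107 0.   ]
pack_nose 0.55 [192. 212.] [0.581 0.245 0.   ]
pack_nose 0.55 [203. 262.] [0.428 0.205 0.   ]
pack_foot 0.94 [220. 250.] [0.466 0.151 0.   ]
pack_foot 0.92 [217. 209.] [0.592 0.167 0.   ]
pack_foot 0.62 [174. 252.] [0.455 0.294 0.   ]
charger 0.73 [302. 219.] [ 0.566 -0.099  0.   ]
pocket_tail 0.91 [310. 225.] [ 0.545 -0.125  0.014]
pocket_nose 0.88 [290. 218.] [ 0.564 -0.063  0.014]
latch_tab 0.42 [327. 225.] [ 0.539 -0.172  0.055]
scene pack 0.88 [334. 291.] [0.581 0.204 0.   ]
scene pack 0.79 [339. 246.] [0.491 0.124 0.   ]
scene pack 0.61 [397. 271.] [0.44  0.254 0.   ]
scene pack_nose 0.96 [386. 258.] [0.432 0.216 0.   ]
scene pack_nose 0.66 [322. 246.] [ 0.52   0.101 -0.   ]
scene pack_nose 0.58 [349. 301.] [0.574 0.241 0.   ]
scene pack_foot 0.91 [357. 248.] [0.463 0.156 0.   ]
scene pack_foot 0.86 [404. 286.] [0.456 0.289 0.   ]
scene pack_foot 0.56 [194. 129.] [ 0.525 -0.431 -0.   ]
scene charger 0.91 [256. 205.] [ 0.564 -0.092  0.   ]
scene charger 0.26 [248. 190.] [ 0.548 -0.146  0.   ]
scene pocket_tail 0.74 [245. 188.] [ 0.558 -0.144  0.014]
scene pocket_nose 0.9 [260. 208.] [ 0.567 -0.068  0.014]
scene latch_tab 0.77 [241. 166.] [ 0.54  -0.179  0.055]
scene latch_tab 0.22 [326. 372.] [0.733 0.335 0.055]
```

```bash
python3 - <<'E'
import cv2
a=cv2.imread('pics/top0.png')[170:300,140:370]; b=cv2.imread('pics/scene0.png')[110:340,180:440]
a=cv2.resize(a,(530,300),interpolation=3);b=cv2.resize(b,(530,470),interpolation=3)
cv2.imwrite('pics/c0.png',cv2.resize(cv2.vconcat([a,b]),(410,595)) if 0 else a); cv2.imwrite('pics/c1.png',b)
E
```

```text
(no output)
```

View pics/c0.png

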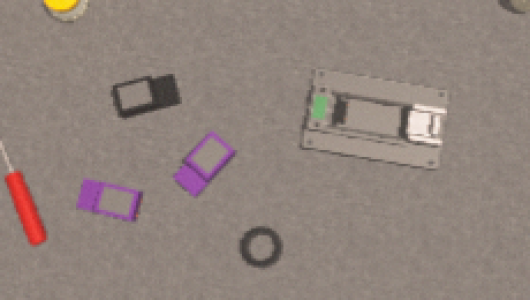

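View pics/c1.png

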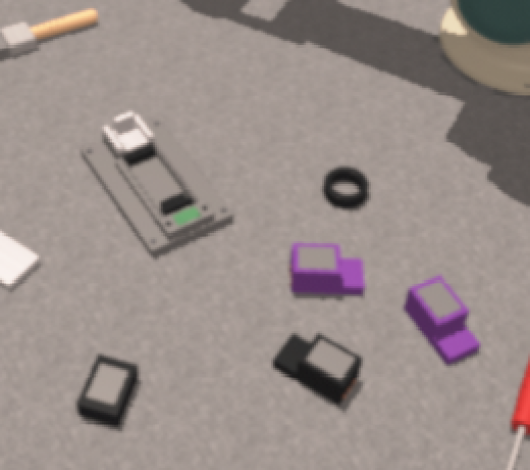

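The things that could be taken for the pack, by top-image pixel: black block with foot (204,213), purple ones with foot (222,242) and (186,256), and the plain black spare. By the description the target is the black one with a foot at (204,213), and the crop confirms it. Next I move over the charger for a close look on the way.

```bash
python3 - <<'E'
from h import *
s=r.read_state(); print(np.round(s['ee_rot'],3).tolist())
E
python3 -m creep '[[[0.025,0.03,0.01],0,0.085],[[0.025,0.03,0.01],0,0.085],[[0.025,0.03,0.01],0,0.085],[[0.025,0.03,0.01],0,0.085],[[0.025,0.03,0.01],0,0.085]]'
python3 -m creep '[[[0.025,0.03,0],0,0.085],[[0.025,0.03,0],0,0.085],[[0.025,0.03,0],0,0.085],[[0.025,0.03,0],0,0.085],[[0.025,0.03,0],0,0.085]]'
python3 - <<'E'
from h import *
r.get_image('top')
s=r.read_state(); p=r.get_image('wrist'); save(p,'w0.png'); print(np.round(s['ee_rot'],3).tolist(),s['ee_pos'],s['clock'])
for q,z in dict(charger=0,pocket_tail=.014,pocket_nose=.014,latch_tab=.055).items():
    for d in r.spot_point(p,q)[:2]: print(q,round(d['score'],2),np.round(d['xy']),np.round(at_z(p,d['xy'],z,s),4))
E
```

```text
[[0.906, 0.424, 0.0], [0.424, -0.906, -0.0], [-0.0, 0.0, -1.0]]
clock: 1.22
ee_pos: [0.3483, -0.3239, 0.3545]
ee_rot: [[0.906, 0.423, 0.0], [0.423, -0.906, -0.0], [0.0, 0.0, -1.0]]
contact_force: [0.6, -0.7, 0.3]
gripper_width: 0.0853
grip_force: 0.0
clock: 1.63
ee_pos: [0.4735, -0.1737, 0.3542]
ee_rot: [[0.906, 0.424, 0.001], [0.424, -0.906, -0.0], [0.0, 0.001, -1.0]]
contact_force: [0.3, -1.1, 0.6]
gripper_width: 0.0851
grip_force: 0.0
[[0.903, 0.429, 0.002], [0.429, -0.903, 0.003], [0.003, -0.002, -1.0]] [ 0.4764946  -0.16899407  0.3536858 ] 1.6833
charger 0.8 [254.  90.] [ 0.557  -0.0894  0.    ]
pocket_tail 0.66 [279. 111.] [ 0.5476 -0.1313  0.014 ]
pocket_nose 0.87 [233.  71.] [ 0.5669 -0.0574  0.014 ]
latch_tab 0.71 [313. 128.] [ 0.5473 -0.1784  0.055 ]
```

View pics/w0.png

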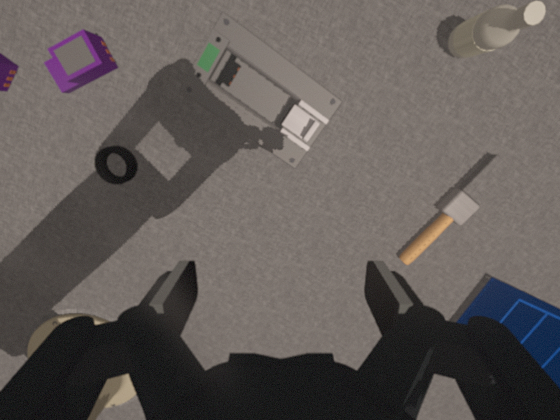

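The wrist view shows the charger at around (260,90), tail with white latch at (305,122), contact end at (228,68). A purple pack is at (80,60), tape at (116,164). Next I turn in line with the charger for one precise measurement.

```bash

python3 -m creep '[[[0.008,0,-0.006],7,0.085],[[0.008,-0.001,-0.006],7,0.085],[[0.008,-0.001,-0.006],7,0.085],[[0.009,-0.001,-0.006],7,0.085],[[0.009,-0.001,-0.006],7,0.085]]' >/dev/null
python3 -m creep '[[[0.009,-0.001,-0.006],7,0.085],[[0.009,-0.001,-0.006],7,0.085],[[0.009,-0.001,-0.006],5,0.085],[[0,0,0],0,0.085]]'
python3 - <<'E'
from h import *
r.get_image('top')
s=r.read_state(); p=r.get_image('wrist'); save(p,'w1.png'); print(np.round(s['ee_rot'],3).tolist(),s['ee_pos'],s['clock'])
import pickle; pickle.dump((p,s),open('w1.pkl','wb'))
for q,z in dict(charger=0,pocket_tail=.014,pocket_nose=.014,latch_tab=.055).items():
    for d in r.spot_point(p,q)[:2]: print(q,round(d['score'],2),np.round(d['xy']),np.round(at_z(p,d['xy'],z,s),4))
E
```

```text
clock: 2.68
ee_pos: [0.5414, -0.1839, 0.3043]
ee_rot: [[0.189, 0.982, -0.002], [0.982, -0.189, 0.001], [0.0, -0.002, -1.0]]
contact_force: [-0.5, -0.1, -0.0]
gripper_width: 0.0849
grip_force: 0.0
[[0.193, 0.981, -0.002], [0.981, -0.193, 0.001], [0.0, -0.002, -1.0]] [ 0.54104635 -0.18373176  0.30507124] 2.7333
charger 0.71 [277. 101.] [ 0.5536 -0.093   0.    ]
pocket_tail 0.64 [279. 137.] [ 0.5471 -0.134   0.014 ]
pocket_nose 0.82 [277.  64.] [ 0.5611 -0.0558  0.014 ]
latch_tab 0.69 [285. 179.] [ 0.5456 -0.1771  0.055 ]
```

View pics/w1.png

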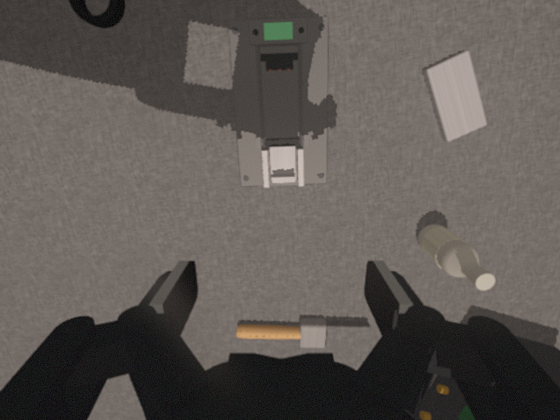

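```bash
python3 - <<'E'
import cv2
a=cv2.imread('pics/w1.png')[5:195,190:370]
a=cv2.convertScaleAbs(cv2.resize(a,None,fx=3.1,fy=3.1,interpolation=2),alpha=1.7)
for i in range(0,180,20): cv2.putText(a,str(190+i),(int(i*3.1),10),0,.35,(0,255,255)); cv2.line(a,(int(i*3.1),12),(int(i*3.1),18),(0,255,255))
for i in range(0,190,20): cv2.putText(a,str(5+i),(0,int(i*3.1)+4),0,.35,(0,255,255)); cv2.line(a,(24,int(i*3.1)),(30,int(i*3.1)),(0,255,255))
cv2.imwrite('pics/c2.png',a)
E
```

```text
(no output)
```

View pics/c2.png

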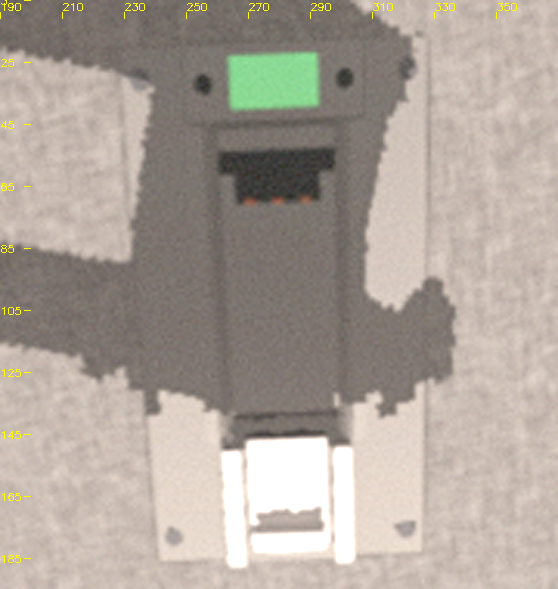

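```bash
python3 - <<'E'
from h import *
import pickle
from scipy.optimize import least_squares
p,s=pickle.load(open('w1.pkl','rb'))
c=lambda x,y:(190+x/3.1,5+y/3.1)
F=[((-103,55,14),c(158,560)),((-103,-55,14),c(422,551)),((83,-55,14),c(428,38)),((-99,25,37),c(228,567)),((-99,-25,37),c(354,561)),((-56,25,37),c(222,450)),((-56,-25,37),c(353,447))]
M=np.array([f[0] for f in F],float)/1e3; P=np.array([f[1] for f in F])
def W(q,M): a=q[2]; return np.c_[q[0]+M[:,0]*np.cos(a)-M[:,1]*np.sin(a),q[1]+M[:,0]*np.sin(a)+M[:,1]*np.cos(a),M[:,2]]
f=least_squares(lambda q:(proj(p,W(q,M),s)-P).ravel(),[.555,-.093,1.39]); q=f.x
print(q[:2],np.degrees(q[2]),np.round(f.fun.reshape(-1,2),1).tolist())
def loc(xy,z): d=at_z(p,xy,z,s)[:2]-q[:2]; a=q[2]; return 1e3*np.array([d[0]*np.cos(a)+d[1]*np.sin(a),-d[0]*np.sin(a)+d[1]*np.cos(a)])
for n,x,z in [('contact',c(278,203),.0235),('contact_lo',c(278,203),.0155),('housingedge',c(278,127),.026),('blackback',c(278,149),.0235),('tailwall top inner',c(285,413),.026),('tail bottom',c(285,413),.014),('tailback',c(285,437),.026),('platefront',c(287,437),.035),('tabrear',c(287,553),.055),('tabfront',c(287,530),.055)]: print(n,np.round(loc(x,z),1))
d=r.get_image('top')
for n in ('pack','pack_nose','pack_foot'):
  for e in r.spot_point(p,n)[:1] if 0 else []: pass
E
```

```text
[ 0.55766811 -0.09207363] 80.94821301448854 [[-0.9, 1.4], [1.1, 1.2], [1.0, -2.5], [-1.1, -0.3], [0.6, 0.2], [-1.2, 0.8], [0.4, 0.2]]
contact [28.9 -0.1]
contact_lo [29.9 -0.1]
housingedge [52.5 -1. ]
blackback [46.1 -0.8]
tailwall top inner [-43.6  -0. ]
tail bottom [-44.6  -0. ]
tailback [-52.5   0.3]
platefront [-51.5  -0.5]
tabrear [-90.4   1. ]
tabfront [-82.    0.7]
```

```bash

python3 -m creep '[[[0.006,0.034,0],4,0.085],[[0.006,0.034,0],4,0.085],[[0.006,0.034,0],4,0.085],[[0.006,0.034,0],4,0.085],[[0.006,0.034,-0.01],4,0.085]]' >/dev/null
python3 -m creep '[[[0.006,0.034,-0.01],0,0.085],[[0.006,0.034,-0.01],0,0.085],[[0.006,0.034,-0.01],0,0.085],[[0.006,0.02,-0.01],0,0.085],[[0,0,0],0,0.085]]'
python3 - <<'E'
from h import *
r.get_image('top')
s=r.read_state(); p=r.get_image('wrist'); save(p,'w2.png'); print(np.round(s['ee_rot'],3).tolist(),s['ee_pos'],s['clock'])
import pickle; pickle.dump((p,s),open('w2.pkl','wb'))
for q,z in dict(pack=0,pack_nose=0,pack_foot=0).items():
    for d in r.spot_point(p,q)[:3]: print(q,round(d['score'],2),np.round(d['xy']),np.round(at_z(p,d['xy'],z,s),4))
x,y=r.spot_point(p,'pack')[0]['xy']
x0,y0=int(np.clip(x-90,0,380)),int(np.clip(y-90,0,240))
a=cv2.imread('pics/w2.png')[y0:y0+180,x0:x0+180]
a=cv2.convertScaleAbs(cv2.resize(a,None,fx=3,fy=3,interpolation=2),alpha=1.6); cv2.imwrite('pics/c3.png',a); print(x0,y0)
E
```

```text
clock: 3.87
ee_pos: [0.595, 0.1134, 0.2535]
ee_rot: [[-0.162, 0.987, -0.003], [0.987, 0.162, 0.001], [0.001, -0.003, -1.0]]
contact_force: [-0.9, -0.6, -0.7]
gripper_width: 0.0849
grip_force: 0.0
[[-0.16, 0.987, -0.002], [0.987, 0.16, -0.0], [0.0, -0.002, -1.0]] [0.59513704 0.1113291  0.25460884] 3.9167
pack 0.92 [190. 155.] [0.4902 0.1282 0.    ]
pack 0.7 [151.  22.] [0.443  0.2517 0.    ]
pack 0.64 [285.  99.] [0.5836 0.2024 0.    ]
pack_nose 0.85 [139.  61.] [0.4325 0.2152 0.    ]
pack_nose 0.8 [219. 179.] [0.5236 0.1069 0.    ]
pack_nose 0.43 [ 94. 210.] [0.3818 0.0468 0.    ]
pack_foot 0.89 [291. 134.] [0.596 0.168 0.   ]
pack_foot 0.7 [165. 132.] [0.4614 0.1491 0.    ]
100 65
```

View pics/c3.png

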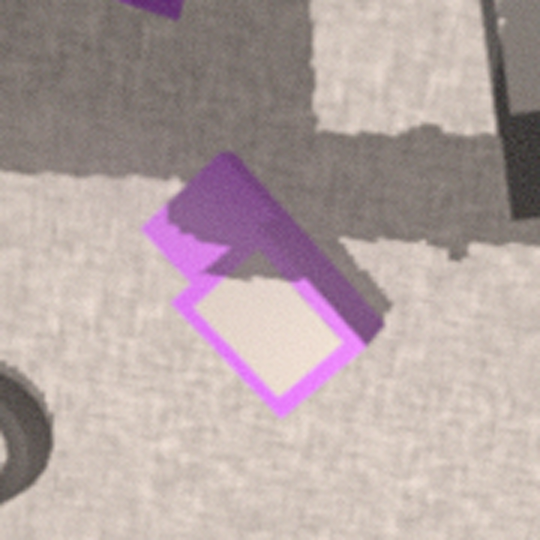

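The crop fell on the purple look-alike. The black pack is at the right edge, detected at (285,99). I'll crop that one.

```bash
python3 - <<'E'
import cv2
a=cv2.imread('pics/w2.png')[20:170,220:350]
a=cv2.convertScaleAbs(cv2.resize(a,None,fx=4,fy=4,interpolation=2),alpha=2.2); cv2.imwrite('pics/c4.png',a[:600])
E
```

```text
(no output)
```

View pics/c4.png

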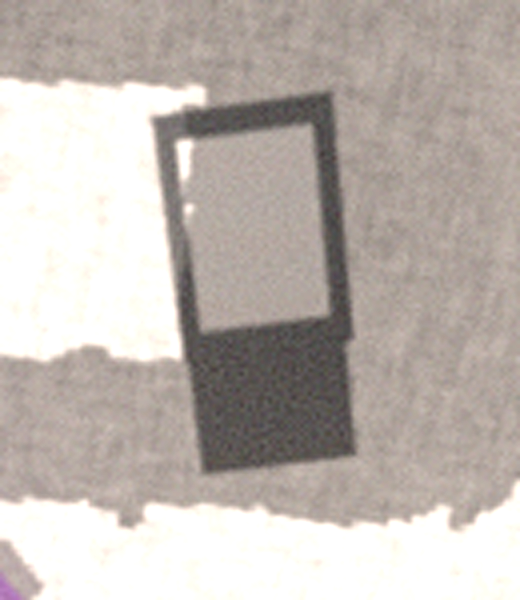

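```bash
python3 - <<'E'
from h import *
import pickle
from scipy.optimize import least_squares
p,s=pickle.load(open('w2.pkl','rb')); print(cam(p,s)[:3,3])
c=lambda x,y:(220+x/4,20+y/4)
for zz in (14,0):
  F=[((40,20,38),c(153,117)),((40,-20,38),c(332,93)),((-12,-20,38),c(352,338)),((-12,20,38),c(187,360)),((-40,20,zz),c(204,473)),((-40,-20,zz),c(356,455))]
  M=np.array([f[0] for f in F],float)/1e3; P=np.array([f[1] for f in F])
  def W(q,M): a=q[2]; return np.c_[q[0]+M[:,0]*np.cos(a)-M[:,1]*np.sin(a),q[1]+M[:,0]*np.sin(a)+M[:,1]*np.cos(a),M[:,2]]
  f=least_squares(lambda q:(proj(p,W(q,M),s)-P).ravel(),[.5836,.2024,1.7]); q=f.x
  print(q[:2],np.degrees(q[2]),np.round(f.fun.reshape(-1,2),1).tolist())
  for L in (12,14): print('grip',W(q,np.array([[L/1e3,0,0]])))
s=r.read_state(); print(s['ee_pos'],np.degrees(np.arctan2(s['ee_rot'][1,0],s['ee_rot'][0,0])))
E
```

```text
[0.5820995  0.18927154 0.32304915]
[0.58337083 0.20519784] 106.16345288503186 [[-0.5, -0.6], [0.3, -0.8], [0.9, 0.5], [-0.9, 0.5], [-0.2, 0.6], [0.4, 0.3]]
grip [[0.58003029 0.21672349 0.        ]]
grip [[0.57947353 0.21864444 0.        ]]
[0.5835145  0.20495845] 106.26387260962052 [[-0.4, -0.3], [0.4, -0.5], [1.0, 0.7], [-0.7, 0.8], [0.4, -0.3], [-0.7, -0.4]]
grip [[0.58015376 0.21647823 0.        ]]
grip [[0.57959364 0.2183982  0.        ]]
[0.59575083 0.10831256 0.25696792] 98.97913657533304
```

```bash

python3 -m creep '[[[-0.0036,0.026,-0.02],3.5,0.085],[[-0.0036,0.026,-0.02],3.5,0.085],[[-0.0036,0.026,-0.02],0,0.085],[[-0.0036,0.026,-0.02],0,0.085],[[0,0,0],0,0.085]]' 
python3 -m creep '[[[0,0,-0.02],0,0.085],[[0,0,-0.02],0,0.085],[[0,0,-0.02],0,0.085],[[0,0,0],0,0.085],[[0,0,0],0,0.085]]'
```

```text
clock: 4.58
ee_pos: [0.5789, 0.216, 0.1715]
ee_rot: [[-0.279, 0.96, -0.007], [0.96, 0.279, -0.0], [0.001, -0.006, -1.0]]
contact_force: [-1.1, 1.0, -0.6]
gripper_width: 0.085
grip_force: 0.0
clock: 5.0
ee_pos: [0.5812, 0.2124, 0.1159]
ee_rot: [[-0.276, 0.961, -0.001], [0.961, 0.276, -0.001], [-0.0, -0.001, -1.0]]
contact_force: [0.2, -0.2, 1.1]
gripper_width: 0.0851
grip_force: 0.0
```

```bash

python3 -m creep '[[[0,0,-0.014],0,0.085],[[0,0,-0.014],0,0.085],[[0,0,0],0,0.03],[[0,0,0],0,0.03],[[0,0,0],0,0.03]]' 30
python3 -m creep '[[[0,0,0],0,0.03],[[0,0,0],0,0.03],[[0,0,0],0,0.03],[[0,0,0],0,0.03],[[0,0,0],0,0.03]]'
```

```text
clock: 5.42
ee_pos: [0.5813, 0.2135, 0.0882]
ee_rot: [[-0.277, 0.961, 0.0], [0.961, 0.277, 0.0], [-0.0, 0.0, -1.0]]
contact_force: [1.0, 0.6, 0.3]
gripper_width: 0.051
grip_force: 0.0
clock: 5.83
ee_pos: [0.5815, 0.2136, 0.0888]
ee_rot: [[-0.277, 0.961, 0.001], [0.961, 0.277, 0.0], [0.0, 0.001, -1.0]]
contact_force: [-1.4, 0.4, 5.9]
gripper_width: 0.0396
grip_force: 33.2
```

```bash

python3 -m creep '[[[0,0,0.025],0,0.03],[[0,0,0.03],0,0.03],[[0,0,0.03],0,0.03],[[0,0,0.027],0,0.03],[[-0.0031,-0.0367,0],-5,0.03]]' 
python3 -m creep '[[[-0.0031,-0.0367,0],-5,0.03],[[-0.0031,-0.0367,0],-5,0.03],[[-0.0031,-0.0367,0],-5,0.03],[[-0.0031,-0.0367,0],-5,0.03],[[-0.0031,-0.0367,0],0,0.03]]' >/dev/null
python3 -m creep '[[[-0.0031,-0.0367,0],0,0.03],[[-0.0031,-0.0367,0],0,0.03],[[-0.0031,-0.0367,0],0,0.03],[[0,0,0],0,0.03],[[0,0,0],0,0.03]]'
python3 - <<'E'
from h import *
import pickle
for i in range(3): r.get_image('top')
s=r.read_state(); p=r.get_image('wrist'); save(p,'w3.png'); pickle.dump((p,s),open('w3.pkl','wb')); print(s['ee_pos'],np.degrees(np.arctan2(s['ee_rot'][1,0],s['ee_rot'][0,0])),s['contact_force'],s['gripper_width'],s['clock'])
E
```

```text
clock: 6.25
ee_pos: [0.5796, 0.1815, 0.2064]
ee_rot: [[-0.198, 0.98, 0.01], [0.98, 0.198, 0.005], [0.003, 0.011, -1.0]]
contact_force: [2.1, -1.0, -0.8]
gripper_width: 0.0393
grip_force: 32.4
clock: 7.08
ee_pos: [0.5527, -0.1185, 0.1989]
ee_rot: [[0.159, 0.987, -0.001], [0.987, -0.159, 0.0], [0.0, -0.002, -1.0]]
contact_force: [1.0, 0.7, -2.4]
gripper_width: 0.0396
grip_force: 32.3
[ 0.55324848 -0.11577505  0.19935421] 81.14537652697483 [ 0.69044474 -0.64381512 -2.94665048] 0.03902248314657557 7.2333
```

View pics/w3.png

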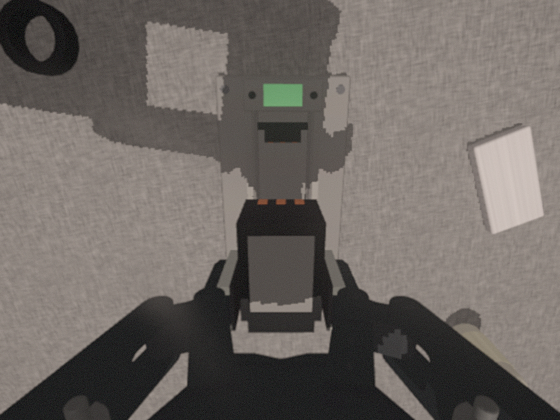

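The pack hangs level in the grip (nose pips at (281,201)), in line with the charger (contact (282,131), green label (283,95)).

```bash
python3 - <<'E'
from h import *
import pickle
p,s=pickle.load(open('w3.pkl','rb')); R=np.array(s['ee_rot']); t=np.array(s['ee_pos'])
T=lambda xy,z: np.round(1e3*(R.T@(at_z(p,xy,z,s)-t)),1)
g=p['image'].astype(int)
m=(g[:,:,1]>g[:,:,0]+25)&(g[:,:,1]>g[:,:,2]+15); m[:70]=0;m[115:]=0; yy,xx=np.nonzero(m); print('green',xx.min(),xx.max(),yy.min(),yy.max(),xx.mean(),yy.mean())
print('green tool',T((xx.mean(),yy.mean()),.026))
o=(g[:,:,0]>g[:,:,1]+40)&(g[:,:,0]>110); o[:190]=0;o[212:]=0; y2,x2=np.nonzero(o); print('pips',x2.min(),x2.max(),y2.mean(),x2.mean())
print('pips tool',T((x2.mean(),y2.mean()),t[2]-.0885+.019))
for row in (126,136):
    a=g[row,245:325].sum(1); print(row,[int(v) for v in a])
print('contact face',T((282.5,142),.0235),'housing front',T((282.5,112),.026),'slab end corner',T((348,75),.014),'left',T((217,75),.014))
E
```

```text
green 263 302 84 106 282.36511627906975 94.50232558139535
green tool [ 91.6   0.6 173.4]
pips 258 303 201.52941176470588 280.5
pips tool [36.7 -0.8 69.5]
126 [250, 257, 255, 246, 248, 252, 241, 237, 238, 238, 224, 224, 168, 151, 113, 132, 128, 123, 123, 129, 123, 122, 119, 118, 112, 110, 122, 122, 130, 107, 123, 116, 112, 114, 119, 134, 123, 136, 116, 122, 121, 132, 130, 119, 135, 137, 117, 119, 128, 128, 140, 122, 125, 134, 137, 135, 125, 127, 128, 137, 123, 122, 138, 213, 225, 233, 237, 241, 241, 257, 258, 259, 253, 260, 260, 253, 248, 288, 402, 432]
136 [252, 242, 250, 248, 246, 244, 251, 236, 244, 236, 226, 225, 224, 232, 260, 249, 251, 250, 253, 191, 138, 111, 115, 108, 127, 128, 133, 125, 116, 106, 113, 122, 117, 128, 119, 122, 136, 121, 125, 127, 130, 121, 125, 124, 121, 124, 124, 127, 122, 127, 127, 118, 125, 121, 130, 166, 222, 256, 256, 257, 259, 241, 224, 223, 231, 227, 236, 240, 251, 248, 255, 251, 251, 263, 245, 258, 257, 256, 265, 246]
contact face [ 55.2   0.8 175.9] housing front [ 78.6   0.7 173.4] slab end corner [106.9  53.  185.4] left [106.9 -51.5 185.5]
```

```bash

python3 -m creep '[[[0.0012,-0.0002,-0.02],-0.2,0.03],[[0,0,-0.02],0,0.03],[[0,0,-0.02],0,0.03],[[0,0,-0.01],0,0.03],[[0,0,0],0,0.03]]' 
python3 -m creep '[[[0,0,-0.002],0,0.03],[[0,0,-0.002],0,0.03],[[0,0,-0.002],0,0.03],[[0,0,0],0,0.03]]'
```

```text
clock: 7.7
ee_pos: [0.5533, -0.1156, 0.127]
ee_rot: [[0.157, 0.988, -0.005], [0.988, -0.157, 0.001], [0.001, -0.005, -1.0]]
contact_force: [0.2, -0.0, -3.8]
gripper_width: 0.0391
grip_force: 32.2
clock: 8.03
ee_pos: [0.5548, -0.117, 0.1245]
ee_rot: [[0.158, 0.987, 0.001], [0.987, -0.158, -0.0], [-0.0, 0.001, -1.0]]
contact_force: [0.7, -0.3, -3.1]
gripper_width: 0.0398
grip_force: 32.2
```

```bash

python3 -m creep '[[[0,0,-0.0015],0,0.03],[[0,0,-0.0015],0,0.03],[[0,0,0],0,0.03]]' 
python3 -m creep '[[[0,0,-0.0015],0,0.03],[[0,0,-0.0015],0,0.03],[[0,0,0],0,0.03]]'
```

```text
clock: 8.28
ee_pos: [0.555, -0.1171, 0.1232]
ee_rot: [[0.159, 0.987, 0.002], [0.987, -0.159, -0.001], [-0.0, 0.002, -1.0]]
contact_force: [-4.4, 2.2, 7.9]
gripper_width: 0.039
grip_force: 33.8
clock: 8.53
ee_pos: [0.5552, -0.1171, 0.1208]
ee_rot: [[0.158, 0.987, 0.003], [0.987, -0.158, -0.001], [-0.0, 0.003, -1.0]]
contact_force: [-6.1, 2.0, 12.1]
gripper_width: 0.0396
grip_force: 34.7
```

```bash

python3 -m creep '[[[0,0,-0.0015],0,0.03],[[0,0,-0.0015],0,0.03],[[0,0,0],0,0.03]]' 20
python3 -m creep '[[[0,0,-0.0015],0,0.03],[[0,0,-0.0015],0,0.03],[[0,0,0],0,0.03]]'
python3 -c "
from h import *
p=r.get_image('scene'); save(p,'s1.png'); a=p['image'][130:250,200:320,::-1]; cv2.imwrite('pics/s1c.png',cv2.resize(np.ascontiguousarray(a),(560,560),interpolation=2))"
```

```text
clock: 8.78
ee_pos: [0.5554, -0.1161, 0.1184]
ee_rot: [[0.158, 0.987, 0.003], [0.987, -0.158, 0.001], [0.002, 0.003, -1.0]]
contact_force: [-7.2, 8.8, 15.2]
gripper_width: 0.0393
grip_force: 36.1
clock: 9.03
ee_pos: [0.5557, -0.1151, 0.1158]
ee_rot: [[0.158, 0.988, 0.004], [0.988, -0.158, 0.003], [0.004, 0.003, -1.0]]
contact_force: [-8.0, 13.0, 17.5]
gripper_width: 0.0397
grip_force: 37.3
```

View pics/s1c.png

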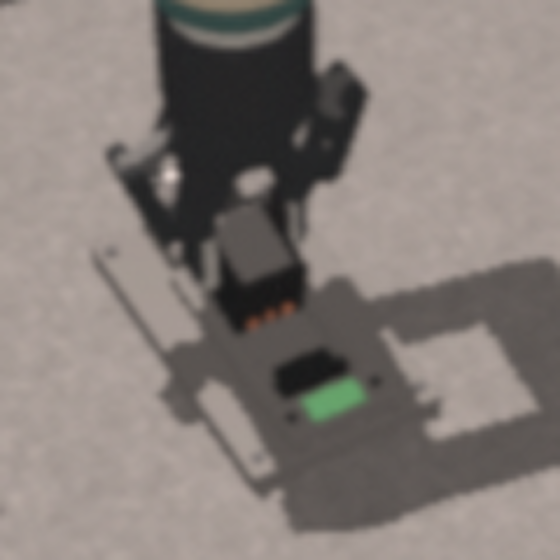

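```bash

python3 -m creep '[[[0.0007,0.004,0.001],0,0.03],[[0.0007,0.004,0.004],0,0.03],[[0.0007,0.004,0.01],0,0.03],[[0,0,0.01],0,0.03],[[0,0,0],0,0.03]]'
python3 - <<'E'
from h import *
import pickle
r.get_image('top')
s=r.read_state(); p=r.get_image('wrist'); save(p,'w4.png'); pickle.dump((p,s),open('w4.pkl','wb')); print(s['ee_pos'],s['contact_force'],s['clock'])
a=p['image'][60:360,180:380,::-1]; cv2.imwrite('pics/w4c.png',cv2.convertScaleAbs(cv2.resize(np.ascontiguousarray(a),(400,600),interpolation=2),alpha=1.8))
E
```

```text
clock: 9.5
ee_pos: [0.5577, -0.1051, 0.1399]
ee_rot: [[0.158, 0.987, 0.004], [0.987, -0.158, -0.001], [-0.0, 0.004, -1.0]]
contact_force: [0.6, 0.1, -3.0]
gripper_width: 0.0391
grip_force: 34.7
[ 0.55738626 -0.10521172  0.13871567] [-0.24403276 -0.70569098 -2.92939478] 9.55
```

View pics/w4c.png

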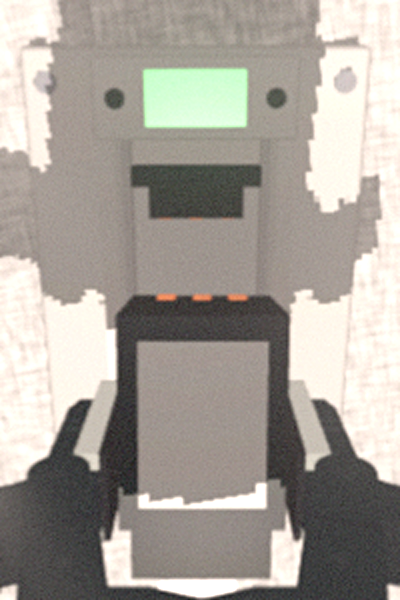

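```bash
python3 - <<'E'
from h import *
import pickle
from scipy.optimize import least_squares
p,s=pickle.load(open('w4.pkl','rb')); k,d=K(p); Hi=np.linalg.inv(np.array(p['hand_eye']))
c=lambda x,y:(180+x/2,60+y/2)
F=[((40,20,38),c(117,320)),((40,-20,38),c(289,320)),((-40,20,14),c(133,578)),((-40,-20,14),c(270,578)),((40,0,5),c(202,297))]
M=np.array([f[0] for f in F],float)/1e3; P=np.array([f[1] for f in F])
def Tl(q):
    th=q[2]; x=q[0]+M[:,0]*np.cos(th)+M[:,2]*np.sin(th)*-1*-1; 
    # pack in tool: x fwd, z(tool) down; nose down tilt th
    x=q[0]+M[:,0]*np.cos(th)+M[:,2]*np.sin(th); z=q[1]+M[:,0]*np.sin(th)-M[:,2]*np.cos(th)
    return np.c_[x,-M[:,1]+q[3],z]
def res(q): return (cv2.projectPoints(Tl(q),Hi[:3,:3],Hi[:3,3],k,d)[0][:,0]-P).ravel()
f=least_squares(res,[-.009,.0885,.2,0]); q=f.x
print(q,np.degrees(q[2]),np.round(f.fun.reshape(-1,2),1).tolist())
for n,X in (('nose',(.04,0)),('tail',(-.04,0))):
    print(n,1e3*(q[0]+X[0]*np.cos(q[2])),1e3*(q[1]+X[0]*np.sin(q[2])))
R=np.array(s['ee_rot']);t=np.array(s['ee_pos'])
T=lambda xy,z: np.round(1e3*(R.T@(at_z(p,xy,z,s)-t)),1)
print('housing',T(c(195,139),.026),'green',T(c(195,98),.026),'contact',T(c(196,217),.0235),'plate?',t)
E
```

```text
[-0.01457598  0.08773719  0.18089208 -0.00048419] 10.364352616342696 [[-0.9, -0.2], [0.2, -0.2], [0.1, -0.3], [0.7, -0.3], [0.1, 1.1]]
nose 24.771359708960418 94.93347614111117
tail -53.92332773054772 80.54090275070868
housing [ 68.7  -2.6 112.7] green [ 80.4  -2.6 112.7] contact [ 44.6  -2.4 115.2] plate? [ 0.55738626 -0.10521172  0.13871567]
```

```bash

python3 -m creep '[[[0.0004,0.0088,0],0,0.03],[[0.0004,0.0088,0],0,0.03],[[0,0,0],0,0.03],[[0,0,-0.007],0,0.03],[[0,0,0],0,0.03]]'
python3 -m creep '[[[0,0,-0.004],0,0.03],[[0,0,-0.004],0,0.03],[[0,0,0],0,0.03]]'
python3 -m creep '[[[0,0,-0.003],0,0.03],[[0,0,-0.003],0,0.03],[[0,0,0],0,0.03]]'
```

```text
clock: 10.02
ee_pos: [0.5568, -0.0871, 0.1282]
ee_rot: [[0.158, 0.987, -0.002], [0.987, -0.158, 0.0], [0.0, -0.002, -1.0]]
contact_force: [0.3, 0.1, -2.6]
gripper_width: 0.0393
grip_force: 34.6
clock: 10.27
ee_pos: [0.5569, -0.0875, 0.1206]
ee_rot: [[0.159, 0.987, -0.002], [0.987, -0.159, 0.0], [0.0, -0.002, -1.0]]
contact_force: [-0.4, -0.1, -4.2]
gripper_width: 0.0396
grip_force: 34.6
clock: 10.52
ee_pos: [0.5573, -0.0875, 0.1154]
ee_rot: [[0.159, 0.987, -0.0], [0.987, -0.159, 0.0], [0.0, -0.0, -1.0]]
contact_force: [0.8, -0.8, -3.0]
gripper_width: 0.0393
grip_force: 34.7
```

```bash
cat > g.py <<'E'
from h import *
s=r.read_state(); p=r.get_image('wrist'); R=np.array(s['ee_rot']);t=np.array(s['ee_pos'])
T=lambda xy,z: np.round(1e3*(R.T@(at_z(p,xy,z,s)-t)),1)
g=p['image'].astype(int)
m=((g[:,:,1]>g[:,:,0]+25)&(g[:,:,1]>g[:,:,2]+15)).astype(np.uint8)
n,l,st,c=cv2.connectedComponentsWithStats(m); i=1+st[1:,4].argmax(); print('green',st[i],T(c[i],.026),'should be x67')
o=((g[:,:,0]>g[:,:,1]+40)&(g[:,:,0]>g[:,:,2]+40)&(g[:,:,0]>90)).astype(np.uint8)
n,l,st,c=cv2.connectedComponentsWithStats(o)
for j in range(1,n):
    if st[j,4]>8: print('pip',st[j],T(c[j],.020))
d=t[:2]-[.5577,-.0921]; print('tcp charger',1e3*(d@[.1574,.9875]),1e3*(d@[-.9875,.1574]),t[2],np.round(s['contact_force'],1),s['clock'])
save(p,'w_%d.png'%int(s['clock']*100))
E
python3 g.py
```

```text
green [ 255  128   57   31 1729] [63.2  0.5 89.4] should be x67
pip [259 207   9   3  25] [ 24.8 -11.3  95.4]
pip [277 207   8   3  18] [24.6 -0.7 95.4]
pip [294 207   9   3  19] [24.6  9.6 95.4]
tcp charger 4.493366378770013 1.0738071448957909 0.11544719104614007 [ 0.8 -0.8 -3. ] 10.5167
```

```bash

python3 -m creep '[[[0.0012,-0.0002,0],0,0.03],[[0,0,-0.002],0,0.03],[[0,0,-0.002],0,0.03],[[0,0,0],0,0.03]]'
python3 -m creep '[[[0,0,-0.0015],0,0.03],[[0,0,-0.0015],0,0.03],[[0,0,0],0,0.03]]'
```

```text
clock: 10.9
ee_pos: [0.5584, -0.0876, 0.1114]
ee_rot: [[0.158, 0.987, -0.001], [0.987, -0.158, -0.0], [-0.0, -0.001, -1.0]]
contact_force: [1.3, -0.3, -3.4]
gripper_width: 0.0389
grip_force: 34.6
clock: 11.15
ee_pos: [0.5587, -0.088, 0.1089]
ee_rot: [[0.159, 0.987, 0.0], [0.987, -0.159, -0.001], [-0.001, 0.001, -1.0]]
contact_force: [0.1, -2.2, -2.5]
gripper_width: 0.0392
grip_force: 34.8
```

```bash

python3 -m creep '[[[0.0003,0.002,-0.0005],0,0.03],[[0.0003,0.002,0],0,0.03],[[0,0,0],0,0.03]]'
python3 -m creep '[[[0.0003,0.002,0],0,0.03],[[0.0003,0.002,0],0,0.03],[[0,0,0],0,0.03]]'; python3 g.py
```

```text
clock: 11.4
ee_pos: [0.5594, -0.0836, 0.1087]
ee_rot: [[0.158, 0.987, 0.001], [0.987, -0.158, -0.001], [-0.001, 0.001, -1.0]]
contact_force: [0.2, -4.2, -0.0]
gripper_width: 0.0394
grip_force: 34.9
clock: 11.65
ee_pos: [0.5599, -0.0799, 0.1087]
ee_rot: [[0.158, 0.987, 0.0], [0.987, -0.158, -0.001], [-0.001, 0.001, -1.0]]
contact_force: [-0.8, -5.8, -0.5]
gripper_width: 0.0396
grip_force: 34.9
green [ 251  144   60   31 1810] [55.7 -0.8 82.6] should be x67
pip [277 209   9   1   9] [26.5 -0.5 88.7]
pip [295 209   9   1   9] [26.5  9.6 88.7]
tcp charger 12.399406750712892 -0.26510510899413997 0.10869252703930633 [-0.8 -5.8 -0.5] 11.65
```

```bash

python3 -m creep '[[[0,0,-0.0013],0,0.03],[[-0.0002,-0.0011,-0.0013],0,0.03],[[0,0,0],0,0.03]]' 20
python3 -m creep '[[[-0.0002,-0.0011,-0.0013],0,0.03],[[-0.0002,-0.0011,-0.0013],0,0.03],[[0,0,0],0,0.03]]'
```

```text
clock: 11.95
ee_pos: [0.56, -0.0809, 0.1067]
ee_rot: [[0.159, 0.987, 0.001], [0.987, -0.159, -0.001], [-0.0, 0.001, -1.0]]
contact_force: [-1.8, -5.2, 3.1]
gripper_width: 0.0392
grip_force: 35.3
clock: 12.2
ee_pos: [0.5598, -0.0826, 0.1052]
ee_rot: [[0.158, 0.987, 0.002], [0.987, -0.158, 0.001], [0.001, 0.002, -1.0]]
contact_force: [-5.1, -1.5, 11.0]
gripper_width: 0.0395
grip_force: 36.4
```

```bash

python3 -m creep '[[[0,-0.0003,-0.0013],0,0.03],[[-0.0001,-0.0008,-0.0013],0,0.03],[[0,0,0],0,0.03]]'
python3 -m creep '[[[-0.0001,-0.0008,-0.0013],0,0.03],[[0,0,0],0,0.03],[[0,0,0],0,0.03]]'
```

```text
clock: 12.45
ee_pos: [0.5596, -0.0843, 0.1032]
ee_rot: [[0.158, 0.987, 0.002], [0.987, -0.158, -0.001], [-0.0, 0.002, -1.0]]
contact_force: [-8.1, -5.4, 15.7]
gripper_width: 0.0395
grip_force: 37.4
clock: 12.7
ee_pos: [0.5595, -0.0853, 0.102]
ee_rot: [[0.159, 0.987, 0.002], [0.987, -0.159, -0.001], [-0.001, 0.002, -1.0]]
contact_force: [-7.7, -5.4, 15.6]
gripper_width: 0.0391
grip_force: 37.8
```

```bash

python3 -m creep '[[[0,0,0.001],0,0.03],[[0,0,0.001],0,0.055],[[0,0,0],0,0.055],[[0,0,0],0,0.055],[[0,0,0],0,0.055]]'
python3 -m creep '[[[0,0,0.02],0,0.06],[[0,0,0.03],0,0.06],[[0,0,0.03],0,0.06],[[0,0,0],0,0.06],[[0,0,0],0,0.0]]'
python3 - <<'E'
from h import *
import pickle
s=r.read_state(); p=r.get_image('wrist'); pickle.dump((p,s),open('w5.pkl','wb')); save(p,'w5.png')
R=np.array(s['ee_rot']);t=np.array(s['ee_pos']); print(t)
g=p['image'].astype(int).sum(2)
# bright-vs-dark profile along the centre columns and rows
for col in (275,282): print(col,[int(v) for v in g[120:400:3,col]])
for q in ('pack','pack_nose','pack_foot'):
  for e in r.spot_point(p,q)[:1]: print(q,e['score'],e['xy'],R.T@(at_z(p,e['xy'],.014,s)-t))
c=r.cut_out(p,'pack')
for e in c[:1]:
  yy,xx=np.nonzero(e['pixels']); print(e['score'],xx.min(),xx.max(),yy.min(),yy.max())
E
```

```text
clock: 13.12
ee_pos: [0.5589, -0.0843, 0.1008]
ee_rot: [[0.158, 0.987, -0.001], [0.987, -0.158, 0.001], [0.001, -0.001, -1.0]]
contact_force: [-0.5, -0.6, -0.9]
gripper_width: 0.0551
grip_force: 0.0
clock: 13.53
ee_pos: [0.5598, -0.0847, 0.1833]
ee_rot: [[0.158, 0.987, 0.004], [0.987, -0.158, -0.001], [0.0, 0.004, -1.0]]
contact_force: [0.3, 0.4, -1.1]
gripper_width: 0.0493
grip_force: 0.0
[ 0.55984468 -0.08469129  0.18328453]
275 [222, 226, 240, 404, 407, 410, 412, 424, 425, 436, 239, 223, 236, 229, 198, 99, 103, 124, 107, 126, 130, 112, 135, 123, 120, 241, 238, 232, 231, 235, 260, 452, 450, 455, 446, 448, 446, 448, 448, 441, 447, 439, 281, 213, 209, 208, 203, 198, 202, 193, 188, 174, 87, 228, 420, 582, 581, 577, 577, 578, 579, 572, 576, 486, 342, 322, 311, 322, 312, 336, 583, 564, 401, 388, 400, 371, 390, 374, 381, 276, 87, 80, 82, 63, 95, 92, 77, 87, 95, 90, 78, 78, 95, 88]
282 [228, 233, 244, 410, 409, 413, 416, 427, 429, 439, 236, 215, 229, 222, 205, 118, 111, 131, 117, 124, 115, 119, 122, 127, 114, 236, 229, 236, 231, 225, 399, 449, 448, 444, 447, 444, 446, 446, 446, 444, 444, 442, 288, 209, 205, 200, 201, 192, 194, 195, 185, 162, 90, 223, 434, 592, 583, 585, 579, 583, 581, 580, 579, 373, 350, 321, 309, 325, 323, 325, 586, 564, 405, 390, 390, 395, 382, 385, 387, 347, 73, 80, 92, 58, 82, 71, 84, 68, 74, 84, 83, 98, 92, 81]
pack_nose 0.73 [279.6, 176.8] [ 0.02761391 -0.00164515  0.16928274]
pack_foot 0.8 [281.0, 261.9] [-0.0511217  -0.00050295  0.16927723]
0.69 251 307 177 270
```

```bash

python3 -m creep '[[[-0.0031,-0.0137,0],0,0],[[0,0,-0.02],0,0],[[0,0,-0.02],0,0],[[0,0,0],0,0],[[0,0,0],0,0]]'
python3 -m creep '[[[0,0,-0.007],0,0],[[0,0,-0.004],0,0],[[0,0,0],0,0]]'
python3 -m creep '[[[0,0,-0.002],0,0],[[0,0,-0.002],0,0],[[0,0,0],0,0]]'
```

```text
clock: 14.2
ee_pos: [0.5551, -0.0989, 0.1401]
ee_rot: [[0.159, 0.987, -0.003], [0.987, -0.159, 0.001], [0.0, -0.003, -1.0]]
contact_force: [0.4, -0.6, 0.1]
gripper_width: 0.0
grip_force: 0.0
clock: 14.45
ee_pos: [0.5558, -0.0985, 0.13]
ee_rot: [[0.158, 0.987, -0.0], [0.987, -0.158, 0.0], [0.0, -0.0, -1.0]]
contact_force: [0.3, -0.4, -0.7]
gripper_width: -0.0001
grip_force: 0.0
clock: 14.7
ee_pos: [0.5559, -0.0985, 0.1262]
ee_rot: [[0.158, 0.987, -0.0], [0.987, -0.158, 0.0], [0.0, -0.0, -1.0]]
contact_force: [0.1, -0.7, 0.5]
gripper_width: -0.0001
grip_force: 0.0
```

No contact above the flat height, so the pack is about flat. I'll press gently.

```bash

python3 -m creep '[[[0,0,-0.001],0,0],[[0,0,-0.001],0,0],[[0,0,0],0,0]]'
python3 -m creep '[[[0,0,-0.001],0,0],[[0,0,0],0,0],[[0,0,0],0,0]]'
```

```text
clock: 14.95
ee_pos: [0.5561, -0.0989, 0.1254]
ee_rot: [[0.158, 0.987, 0.001], [0.987, -0.158, -0.001], [-0.001, 0.001, -1.0]]
contact_force: [-2.8, -1.2, 4.0]
gripper_width: -0.0001
grip_force: 2.3
clock: 15.2
ee_pos: [0.5561, -0.0992, 0.1248]
ee_rot: [[0.159, 0.987, 0.001], [0.987, -0.159, -0.002], [-0.002, 0.001, -1.0]]
contact_force: [-4.1, -2.4, 7.3]
gripper_width: -0.0002
grip_force: 3.8
```

```bash

python3 -m creep '[[[0,0,-0.001],0,0],[[0,0,0],0,0],[[0,0,0],0,0]]'
python3 -m creep '[[[0,0,0.02],0,0],[[0,0,0.02],0,0],[[-0.003,-0.02,0.01],0,0],[[-0.006,-0.036,0],0,0],[[0,0,0],0,0]]'
python3 - <<'E'
from h import *
import pickle
r.get_image('top');s=r.read_state(); p=r.get_image('wrist'); save(p,'w6.png')
R=np.array(s['ee_rot']);t=np.array(s['ee_pos']); d=t[:2]-[.5577,-.0921]; print(t,1e3*(d@[.1574,.9875]),1e3*(d@[-.9875,.1574]))
for q,z in (('pack_nose',.014),('pack_foot',.014),('latch_tab',.055)):
  for e in r.spot_point(p,q)[:1]:
    w=at_z(p,e['xy'],z,s)[:2]-[.5577,-.0921]; print(q,e['score'],e['xy'],1e3*(w@[.1574,.9875]),1e3*(w@[-.9875,.1574]))
g=p['image'].astype(int).sum(2)
def cx(row,z=.028): w=at_z(p,(281,row),z,s)[:2]-[.5577,-.0921]; return round(1e3*(w@[.1574,.9875]),1)
print([(row,cx(row),int(g[row,276:287].mean())) for row in range(90,300,4)])
E
```

```text
clock: 15.45
ee_pos: [0.5561, -0.0993, 0.1247]
ee_rot: [[0.159, 0.987, 0.001], [0.987, -0.159, -0.002], [-0.002, 0.001, -1.0]]
contact_force: [-7.6, -2.1, 14.4]
gripper_width: 0.0001
grip_force: 6.6
clock: 15.87
ee_pos: [0.5465, -0.1588, 0.1736]
ee_rot: [[0.162, 0.987, 0.002], [0.987, -0.162, -0.003], [-0.003, 0.003, -1.0]]
contact_force: [0.1, -0.4, -0.0]
gripper_width: 0.0002
grip_force: 0.0
[ 0.54658229 -0.15673808  0.17283893] -65.58003271860761 0.8047019771900455
pack_foot 0.65 [284.4, 255.7] -105.134255559709 -1.6351433030205118
latch_tab 0.88 [282.7, 258.2] -85.72887321672796 0.07634995842596519
[(90, np.float64(27.3), 237), (94, np.float64(24.7), 237), (98, np.float64(22.1), 234), (102, np.float64(19.5), 233), (106, np.float64(16.9), 233), (110, np.float64(14.3), 233), (114, np.float64(11.7), 231), (118, np.float64(9.0), 232), (122, np.float64(6.3), 231), (126, np.float64(3.6), 232), (130, np.float64(0.9), 231), (134, np.float64(-1.9), 229), (138, np.float64(-4.7), 227), (142, np.float64(-7.5), 229), (146, np.float64(-10.3), 230), (150, np.float64(-13.1), 114), (154, np.float
[... 440 characters left out ...]
.8), 354), (214, np.float64(-62.0), 615), (218, np.float64(-65.3), 617), (222, np.float64(-68.6), 615), (226, np.float64(-72.0), 614), (230, np.float64(-75.3), 613), (234, np.float64(-78.8), 614), (238, np.float64(-82.2), 383), (242, np.float64(-85.7), 358), (246, np.float64(-89.2), 329), (250, np.float64(-92.7), 213), (254, np.float64(-96.3), 202), (258, np.float64(-99.9), 199), (262, np.float64(-103.5), 189), (266, np.float64(-107.2), 183), (270, np.float64(-110.9), 179), (274, np.float64(-114.7), 168), (278, np.float64(-118.5), 169), (282, np.float64(-122.3), 166), (286, np.float64(-126.2), 184), (290, np.float64(-130.1), 176), (294, np.float64(-134.0), 97), (298, np.float64(-138.0), 96)]
```

```bash

python3 -m creep '[[[-0.003,-0.022,0],0,0],[[-0.003,-0.022,0],0,0],[[0,0,-0.02],0,0],[[0,0,-0.02],0,0],[[0,0,-0.017],0,0]]'
python3 -m creep '[[[0,0,0],0,0],[[0.0006,0.004,0],0,0],[[0,0,0],0,0]]'
```

```text
clock: 16.53
ee_pos: [0.5409, -0.1977, 0.114]
ee_rot: [[0.158, 0.987, -0.0], [0.987, -0.158, 0.0], [0.0, -0.001, -1.0]]
contact_force: [0.6, -1.0, -0.9]
gripper_width: 0.0003
grip_force: 0.0
clock: 16.78
ee_pos: [0.5422, -0.1935, 0.1165]
ee_rot: [[0.157, 0.988, 0.001], [0.988, -0.157, -0.0], [-0.0, 0.001, -1.0]]
contact_force: [-0.8, 0.2, 0.8]
gripper_width: -0.0001
grip_force: 0.0
```

```bash

python3 -m creep '[[[0.0006,0.004,0],0,0],[[0.0006,0.004,0],0,0],[[0.0005,0.003,0],0,0]]'
python3 -m creep '[[[0.0005,0.003,0],0,0],[[0.0005,0.003,0],0,0],[[0,0,0],0,0]]'
python3 -m creep '[[[0.0005,0.003,0],0,0],[[0.0005,0.003,0],0,0],[[0,0,0],0,0]]'
```

```text
clock: 17.03
ee_pos: [0.5439, -0.1834, 0.1167]
ee_rot: [[0.158, 0.987, 0.002], [0.987, -0.158, -0.001], [-0.001, 0.003, -1.0]]
contact_force: [-0.5, -2.1, 1.9]
gripper_width: 0.0003
grip_force: 1.1
clock: 17.28
ee_pos: [0.5444, -0.1769, 0.1156]
ee_rot: [[0.158, 0.987, 0.001], [0.987, -0.158, 0.0], [0.0, 0.001, -1.0]]
contact_force: [-0.1, 0.1, 0.0]
gripper_width: -0.0001
grip_force: 0.0
clock: 17.53
ee_pos: [0.5452, -0.1709, 0.1152]
ee_rot: [[0.158, 0.987, -0.0], [0.987, -0.158, 0.0], [0.0, -0.0, -1.0]]
contact_force: [1.2, -0.4, 0.7]
gripper_width: -0.0
grip_force: 0.0
```

```bash

python3 -m creep '[[[0.0004,0.0025,0],0,0],[[0.0004,0.0025,0],0,0]]'
python3 -m creep '[[[0.0003,0.002,0],0,0],[[0.0003,0.002,0],0,0]]'
python3 -m creep '[[[0.0003,0.002,0],0,0],[[0,0,0],0,0]]'
```

```text
clock: 17.7
ee_pos: [0.5459, -0.1665, 0.1152]
ee_rot: [[0.159, 0.987, -0.0], [0.987, -0.159, -0.0], [-0.0, -0.0, -1.0]]
contact_force: [-0.9, -4.1, 2.7]
gripper_width: -0.0
grip_force: 3.1
clock: 17.87
ee_pos: [0.546, -0.1656, 0.1156]
ee_rot: [[0.16, 0.987, -0.001], [0.987, -0.16, -0.008], [-0.008, 0.0, -1.0]]
contact_force: [-4.3, -24.5, 0.8]
gripper_width: 0.0001
grip_force: 12.2
clock: 18.03
ee_pos: [0.546, -0.1653, 0.1156]
ee_rot: [[0.161, 0.987, -0.001], [0.987, -0.161, -0.011], [-0.011, 0.001, -1.0]]
contact_force: [-4.9, -24.2, -0.4]
gripper_width: -0.0003
grip_force: 12.7
```

```bash

python3 -m creep '[[[-0.002,-0.012,0],0,0],[[-0.002,-0.012,0],0,0],[[-0.002,-0.012,0.01],0,0],[[0,0,0.04],0,0],[[0,0,0.04],0,0]]'
python3 -m creep '[[[0,0,0.03],0,0],[[0,0,0],0,0],[[0,0,0],0,0]]'
python3 - <<'E'
from h import *
r.get_image('top');s=r.read_state(); p=r.get_image('wrist'); save(p,'w7.png')
t=np.array(s['ee_pos']); O=np.array([.5577,-.0921])
def ch(xy,z): w=at_z(p,xy,z,s)[:2]-O; return np.round([1e3*(w@[.1574,.9875]),1e3*(w@[-.9875,.1574])],1)
for q,z in (('pack_nose',.014),('pack_foot',.014),('latch_tab',.055),('charger',0)):
  for e in r.spot_point(p,q)[:1]: print(q,round(e['score'],2),np.round(e['xy']),ch(e['xy'],z))
g=p['image'].astype(int).sum(2); X=r.spot_point(p,'latch_tab'); x=int(X[0]['xy'][0]) if X else 282
pr=g[:,x-5:x+6].mean(1); 
for i in np.nonzero(np.abs(np.diff(pr))>45)[0]:
  if i<260: print(i,int(pr[i]),int(pr[i+1]),'z28/35/52/55',[float(ch((x,i+.5),z)[0]) for z in (.028,.035,.052,.055)])
print(s['contact_force'],t,s['clock'])
E
```

```text
clock: 18.45
ee_pos: [0.5397, -0.1969, 0.2047]
ee_rot: [[0.159, 0.987, -0.005], [0.987, -0.159, 0.003], [0.002, -0.005, -1.0]]
contact_force: [1.5, -0.3, -0.0]
gripper_width: 0.0
grip_force: 0.0
clock: 18.7
ee_pos: [0.5416, -0.1969, 0.2384]
ee_rot: [[0.158, 0.987, 0.005], [0.987, -0.158, -0.002], [-0.001, 0.005, -1.0]]
contact_force: [-0.5, 0.3, -0.4]
gripper_width: -0.0
grip_force: 0.0
latch_tab 0.96 [284. 151.] [-58.7  -2.5]
2 284 235 z28/35/52/55 [58.0, 55.9, 50.6, 49.7]
20 185 135 z28/35/52/55 [45.1, 43.3, 38.8, 38.0]
33 129 183 z28/35/52/55 [35.5, 33.9, 30.1, 29.4]
89 211 155 z28/35/52/55 [-8.3, -8.8, -9.9, -10.1]
110 122 209 z28/35/52/55 [-25.9, -26.0, -26.0, -26.0]
111 209 316 z28/35/52/55 [-26.8, -26.8, -26.8, -26.8]
157 325 258 z28/35/52/55 [-68.1, -67.0, -64.5, -64.1]
170 300 351 z28/35/52/55 [-80.4, -79.1, -75.8, -75.2]
171 351 424 z28/35/52/55 [-81.4, -80.0, -76.7, -76.1]
247 362 315 z28/35/52/55 [-161.3, -157.9, -149.7, -148.2]
248 315 230 z28/35/52/55 [-162.5, -159.0, -150.7, -149.2]
[ 0.93685855  0.19239405 -0.06929356] [ 0.54091229 -0.19663158  0.23595614] 18.75
```

```bash
python3 -c "
from rig import r
print(r.close_job())"
```

```text
the job is handed in; nothing more can be done
None
```

The black pack is loaded flat in the charger and the latch is shut over its foot; I handed the job in at about 19 s with the arm clear. The pack's top measured 52 mm, its seated height, and the latch's front edge -26.8 mm against the -27 mm stop. The hardest push on the charger was about 25 N, the final press on the pack reached 14 N (you asked for 5 to 12), and the bystanders were never touched.

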